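Pack the eyepieces and stack the second tote

ROBOT

A 6-joint arm with a two-finger parallel gripper is mounted at the origin on the work surface. World frame = base frame: x ahead of the robot, y to its left, z up, the work surface at z = 0. Lengths are in m, angles in rad, forces in N, time in s.
With the tool pointing down it reaches from about 0.25 to 0.85 m from the base axis. Payload 12.5 kg.
Tool frame: the origin (TCP) lies at the very end of the fingers, on their centre line; the grasp point (between the pads) lies 19 mm behind it; z points along the fingers, x is the direction in which the jaws open and shut, and the axes are right-handed (so a half turn about z gives the same grasp; the last joint's range is limited). The gripper opens to 93 mm and grips with 3 to 60 N. Pads are 15 mm wide; open, the fingers measure 128 mm over their backs; the gripper's body (75 mm by 188 mm) begins 65 mm behind the grasp point.
Start: joints at [1.175, 0.351, 1.652, -0, 1.139, -0.085], TCP at [0.168, 0.524, 0.219] pointing down, gripper open.
Joint ranges: [-2.75, 2.75], [-0.79, 2.1], [0.01, 2.65], [-1.57, 4.71], [0.07, 3.14], [-2.87, 2.87]. Speed limits (rad/s): [2.22, 2.22, 2.79, 3.14, 3.14, 3.14].

INTERFACE

Orientations are given as [roll, pitch, yaw] about the fixed x, y, z axes, in that order (R = Rz(yaw) Ry(pitch) Rx(roll)).
In Python, from station import telemetry, capture, camera_model, finish_job gives the robot as it stands. The module is installed in compiled form; this text tells all that it offers.
- The arm moves only by the tool servo_tool, never from a script. Its argument "series" is a list that holds one entry, the list of rows, each a list of 7 numbers: the shift along the tool's x, y, z in cm, then the turn, a rotation vector about the tool's x, y, z in rad, then the gripper command: -1 is shut, 1 is fully open, values between are in proportion. In form: [[[tx, ty, tz, ax, ay, az, claw], ...]]. A call has 1 to 8 rows; each row is the pose to reach, as a shift and turn from the pose commanded when the call began, along the tool's axes at that moment; what a row does not reach only later rows make up. A row lasts 1/12 s, in which the tool goes at most 41.7 mm and 7.16 degrees, less where a joint would pass 70% of its speed; a pose out of reach is approached as far as the arm can. A call with a gripper value outside its range is refused whole. The fingers move at their own pace and stop on an object; the grip force is fixed at half the most. Time passes only in rows, so rows that repeat a pose let the fingers close. It gives the time, the measured TCP pose, the force and the opening at its end, in the units of the state.
- telemetry.observe(): the state, without advancing time (a new reading comes with each control period).
- capture(name): name is "scene" or "top" or "wrist"; returns (picture, depth): 384x512x3 uint8, red, green, blue; 384x512 float32, m along the optical axis (not along the pixel's ray), 0 where there is no reading.
- camera_model(name): a dict with "fx", "fy", "cx", "cy" (pixels), "R" (3x3) and "t" (3): a world point X has camera coordinates R X + t. Camera axes: x right, y down, z forward; pixel columns grow to the right and rows downward; lengths in m; the calibration is good to about 2 mm. A picture is of the moment at which its call begins: read the wrist's pose just before it. camera_model takes no time and is no camera call; for the wrist camera it gives the pose at the moment of the call.
- finish_job(): hands the job in, once; it reports no verdict.
The state is a dict: "clock": time; "joint_pos": joint angles; "dq": joint speeds; "tau": joint torques, N m; "tcp_pos": TCP position; "orientation": TCP orientation; "force": force on the tool from outside, world axes, zero at the start; "ft_torque": the same for the moment, N m; "grip_width": opening from 0.0 (shut) to 1.0 (fully open).
Only numpy, scipy, OpenCV 4.12 (cv2) and the standard library are available. Lean on these libraries where they do the work, as an engineer would, in place of code of your own. Each camera call takes 0.05 s, during which the arm holds its last target.

TASK

Put the eyepiece that stands on the desk into the tote that already holds the other eyepiece, standing upright beside it. Then stack the empty tote on top of that tote, turned end for end so that its low end lies over the other's high end and its feet rest on the rim all round, level, instead of nesting down onto the eyepieces. Set both down rather than letting them drop, and leave the multimeter, tape roll and carton where they are.

Things in the scene. Friction and masses are not known exactly. Their poses are not given: they have to be found in the camera images.
- tote_kit: Grey tote holding one eyepiece, loose, 170 g. 200 mm long (x), 66 wide (y) at the straight rim, 80 high; walls draft in to 50 wide at the base. Origin: centre of its underside, z up. Low end at -x, high end at +x. The top 26 mm of the long sides are upright skirts at y +-33 mm, to pinch across at mid-length (clear for x -25 to 50). Inside: floor 3 mm thick, 181 x 47 mm; 194 x 60 at the rim.
- tote_empty: The empty tote, identical in shape and frame; 140 to 220 g. It starts facing as tote_kit does, within 52 degrees. Set on it facing the same way, it nests inside (onto the eyepieces). Turned half a turn it stacks: its feet rest on tote_kit's straight rim, its underside 72 mm above that of tote_kit, dipping 8 mm inside the rim with about 4 mm of play each way, 7 mm clear of the eyepieces.
- tote_kit_low (a point): Lip of tote_kit's low end, at (-97, 0, 40) mm in its frame: a scoop 40 mm wide, cut down from the rim to 40 mm height; the other end is full height.
- tote_empty_low (a point): The same point on the empty tote. On both totes each long side has two hollow flutes, at x = 70 and x = -42 mm, 26 mm wide at the rim and bulging there to y +-42; each tapers down to a foot 14 mm wide reaching y +-36, its underside 8 mm above the tote's.
- eyepiece: Microscope eyepiece, 95 to 160 g, loose on the desk on its wide eye end: black head 41 mm across up to 34 mm, then a bright tube 30 mm across up to 62 mm, to grip. Origin: centre of its underside, z up. Inside the narrow tote there is room for fingers only along its length (close the gripper along the tote's x). Free floor for its centre: x -65 to -10 mm in tote_kit's frame.
- eyepiece_mate: The identical eyepiece already standing in tote_kit, towards its high end (40 to 60 mm from the tote's middle along +x). Origin: centre of its underside, 3 mm above the tote's underside; z up.
- multimeter: Bystander: yellow handheld multimeter lying flat beyond the totes, 75 x 150 x 36 mm. Origin: centre of the underside.
- tape_roll: Bystander: black roll of tape lying flat to the left, 68 mm across, 19 mm high. Origin: centre of the underside.
- carton: Bystander: small cardboard carton to the right, 105 x 44 x 34 mm. Origin: centre of the underside.
Not all that is in view belongs to the job. What is shaped like the eyepiece but blue is not meant.

How it is judged:
At the end, for the whole second after the job is handed in: Both eyepieces stand upright on the floor of tote_kit, level on the desk; the other tote stands on it turned end for end, feet on the rim: underside 69 to 74.5 mm above tote_kit's, centred within 10 mm along and across, level within 0.03 rad; all at rest (x of tote_empty in the frame of tote_kit between -0.01 and 0.01 m and y of tote_empty in the frame of tote_kit between -0.01 and 0.01 m and z of tote_empty in the frame of tote_kit between 0.069 and 0.0745 m and x of tote_empty_low in the frame of tote_kit above 0.08 m and angle between each of tote_empty, tote_kit's own z axis and vertical below 0.03 rad and height (world z) of tote_kit below 0.005 m and x of eyepiece in the frame of tote_kit between -0.085 and 0.085 m and y of eyepiece in the frame of tote_kit between -0.02 and 0.02 m and z of each of eyepiece, eyepiece_mate in the frame of tote_kit below 0.007 m and angle between each of eyepiece, eyepiece_mate's own z axis and vertical below 0.08 rad and x of eyepiece_mate in the frame of tote_kit between -0.085 and 0.085 m and y of eyepiece_mate in the frame of tote_kit between -0.02 and 0.02 m and linear speed of each of tote_empty, tote_kit below 0.02 m/s); the robot touches nothing.
It fails at once if the multimeter, tape roll or carton is pushed more than 20 mm (distance of any of multimeter, tape_roll, carton from where it was at the start of the episode above 0.02 m).
It fails at once if the eyepiece or the empty tote is dropped (falls untouched by the fingers at more than 0.5 m/s, that is from more than about 13 mm) ((contact force between eyepiece and the fingers below 0.01 N and linear speed of eyepiece above 0.5 m/s) or (contact force between tote_empty and the fingers below 0.01 N and linear speed of tote_empty above 0.5 m/s)).
It fails at once if the empty tote is pressed down on an eyepiece (over 8 N) (contact force between tote_empty and eyepiece above 8 N or contact force between tote_empty and eyepiece_mate above 8 N).
It also fails if it takes over 58 s, if anything falls off the work surface, if the arm or the gripper's body presses on something with over 40 N, if the wrist force passes 120 N, or if a joint passes its speed limit or range.

## Working session

There is one attempt and no reset: what is moved stays moved. The work goes in short steps, Python scripts to look and compute and a tool call to move; the robot and the scene stay as the last step left them, time stands still between calls to the robot, and variables do not carry over. Pictures are saved under pics/ and viewed, and the job is handed in when it is done.

Besides the shell and the picture viewer there is one more tool, called after "Call:" as name(argument=value, ...), one argument or row to a line, values as JSON. servo_tool: Moves the arm, as the interface text tells. Its arguments: {"type":"object","properties":{"series":{"type":"array","items":{"type":"array","items":{"type":"array","items":{"type":"number"}}}}},"required":["series"]}

```bash
mkdir -p pics; ls
python3 - <<'E'
from station import telemetry, capture, camera_model
import cv2
print(telemetry.observe())
for n in("scene","top"):
    p,d=capture(n); cv2.imwrite(f"pics/{n}0.png",p[:,:,::-1]); 
    import numpy as np
    np.savez(f"{n}0.npz",p=p,d=d,**camera_model(n)); print(n,camera_model(n))
E
```

```text
pics
{'clock': 0.0, 'joint_pos': array([ 1.17541256e+00,  3.51202857e-01,  1.65243357e+00,  6.97850889e-06,
        1.13909261e+00, -8.45720734e-02]), 'dq': array([-0.00180673, -0.0008514 ,  0.00066799,  0.00132729,  0.00011025,
       -0.00081741]), 'tau': array([ 6.15560039e-04, -4.97318709e+01, -2.85263622e+01,  6.99831638e-02,
        2.55348551e-02, -5.44326133e-05]), 'tcp_pos': array([0.16803272, 0.52333916, 0.21811611]), 'orientation': array([-3.14149035e+00,  1.13178215e-03,  1.25998176e+00]), 'force': array([ 0.63076846, -0.31426072,  0.16585626]), 'ft_torque': array([ 0.00700432, -0.00990449,  0.04839734]), 'grip_width': 0.9986078852053527}
scene {'fx': 443.4252041491097, 'fy': 443.4252041491097, 'cx': 254.29589838582532, 'cy': 192.08158076354886, 'R': array([[-0.43827479,  0.89869761, -0.01605675],
       [ 0.65329335,  0.30622551, -0.69241154],
       [-0.61735161, -0.31395629, -0.72132409]]), 't': array([ 0.25107127, -0.31886474,  1.74725221])}
top {'fx': 356.8769878614923, 'fy': 356.8769878614923, 'cx': 255.7926972241967, 'cy': 196.23520841184956, 'R': array([[ 0.02495841, -0.99967984, -0.00415988],
       [-0.99870729, -0.02474938, -0.0443984 ],
       [ 0.04428123,  0.00526261, -0.99900524]]), 't': array([-0.02158641,  0.54654799,  1.13588572])}
```

View pics/scene0.png

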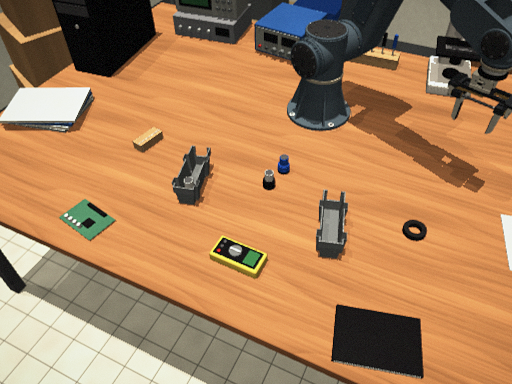

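View pics/top0.png

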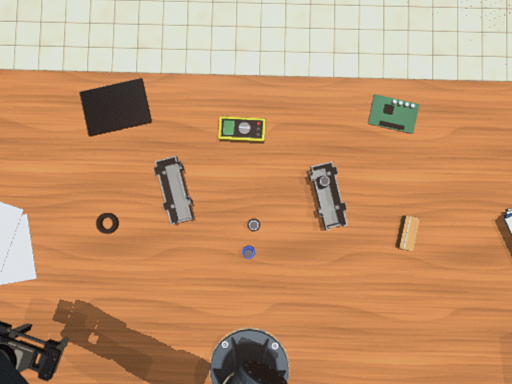

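The scene picture shows kit at (190,175) with its eyepiece, the empty tote at (332,223), and the target eyepiece at (269,180), with the blue decoy behind it. In the top view they are at (327,196), (174,190), (254,225) and (249,252). Next I'll measure them from depth.

```bash
cat > h.py <<'E'
import numpy as np, cv2
def cloud(d,m):
    v,u=np.nonzero(d>0); z=d[v,u]
    c=np.stack([(u-m['cx'])/m['fx']*z,(v-m['cy'])/m['fy']*z,z],1)
    return u,v,(c-m['t'])@np.asarray(m['R'])
def wmap(d,m):
    u,v,X=cloud(d,m); W=np.full(d.shape+(3,),np.nan); W[v,u]=X; return W
def rect(P):
    r=cv2.minAreaRect((P[:,:2]*1000).astype(np.float32)); b=cv2.boxPoints(r); return r,b
E
python3 - <<'E'
from h import *
for n in ("top","scene"):
    f=np.load(n+"0.npz"); W=wmap(f['d'],f); p=f['p']
    print(n,"table z",np.nanmedian(W[...,2][150:300,100:400]))
    boxes={"kit":(.35,.65,-.3,-.1),"empty":(.35,.65,.12,.34),"eye":(.36,.48,-.06,.08)}
    for k,(a,b,c,e) in boxes.items():
        s=(W[...,0]>a)&(W[...,0]<b)&(W[...,1]>c)&(W[...,1]<e)
        for lo,hi in ((.01,.12),(.07,.09),(.055,.07),(.035,.05)):
            q=s&(W[...,2]>lo)&(W[...,2]<hi); P=W[q]
            if len(P)<8: continue
            r,bx=rect(P); print(k,lo,len(P),"cen",np.round(r[0],1),"size",np.round(r[1],1),"ang",round(r[2],1),"mean",np.round(P.mean(0)*1000,1),"zmax",P[:,2].max().round(4))
E
```

```text
top table z -0.0003266883546229406
kit 0.01 986 cen [ 551.6 -228.8] size [200.   84.2] ang 14.6 mean [ 560.9 -234.9   52.8] zmax 0.0853
kit 0.07 271 cen [ 551.6 -228.8] size [200.   84.2] ang 14.6 mean [ 553.6 -229.8   77.8] zmax 0.0853
kit 0.055 247 cen [ 550.8 -228.5] size [197.9  81.1] ang 14.8 mean [ 570.3 -229.4   63.2] zmax 0.07
kit 0.035 168 cen [ 550. -229.] size [192.9  78.7] ang 14.6 mean [ 556.  -241.5   41.5] zmax 0.0497
empty 0.01 856 cen [557.1 244.6] size [200.   84.9] ang 16.3 mean [559.  258.1  52.5] zmax 0.0842
empty 0.07 260 cen [557.2 244.6] size [199.8  84.9] ang 16.3 mean [557.2 250.   77.7] zmax 0.0842
empty 0.055 173 cen [555.1 244. ] size [196.   82.1] ang 16.2 mean [561.1 255.9  63.1] zmax 0.0699
empty 0.035 138 cen [555.2 244.3] size [192.6  78.3] ang 16.1 mean [550.2 263.   42.1] zmax 0.0498
eye 0.01 251 cen [417.6   4.5] size [ 40.  119.9] ang 81.0 mean [417.7   4.6  47.4] zmax 0.0662
eye 0.055 133 cen [414.6   5.4] size [ 28.1 111. ] ang 81.2 mean [414.5   5.   62.2] zmax 0.0662
eye 0.035 17 cen [418.3   1.7] size [ 32.6 111.7] ang 85.0 mean [411.6   5.2
[... 440 characters left out ...]
4   41.8] zmax 0.05
empty 0.01 857 cen [559.3 243.2] size [203.7  83.4] ang 16.0 mean [553.8 247.6  51. ] zmax 0.0837
empty 0.07 250 cen [559.3 243.2] size [203.7  83.4] ang 16.0 mean [562.6 249.   77.8] zmax 0.0837
empty 0.055 166 cen [560.1 244.1] size [200.6  79.9] ang 16.0 mean [563.6 252.3  63.1] zmax 0.07
empty 0.035 137 cen [558.2 244. ] size [195.9  77.6] ang 16.0 mean [540.7 245.1  41.7] zmax 0.0499
eye 0.01 364 cen [420.    4.8] size [ 40.3 122.6] ang 81.2 mean [425.5   8.   40.4] zmax 0.0692
eye 0.055 112 cen [417.9   4.9] size [ 30.5 112.9] ang 79.9 mean [420.8   5.6  61.7] zmax 0.0692
eye 0.035 67 cen [418.1   3.5] size [ 33.3 118.6] ang 82.4 mean [428.1   7.7  41.9] zmax 0.0499
```

Run:
```python
import cv2
a=cv2.imread("pics/top0.png");b=cv2.imread("pics/scene0.png")
x=cv2.resize(a[145:270,140:360],None,fx=3.4,fy=3.4,interpolation=2); cv2.imwrite("pics/topz.png",x)
x=cv2.resize(b[130:270,160:360],None,fx=3.8,fy=3.8,interpolation=2); cv2.imwrite("pics/scz.png",x)
```

```text
(no output)
```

View pics/topz.png

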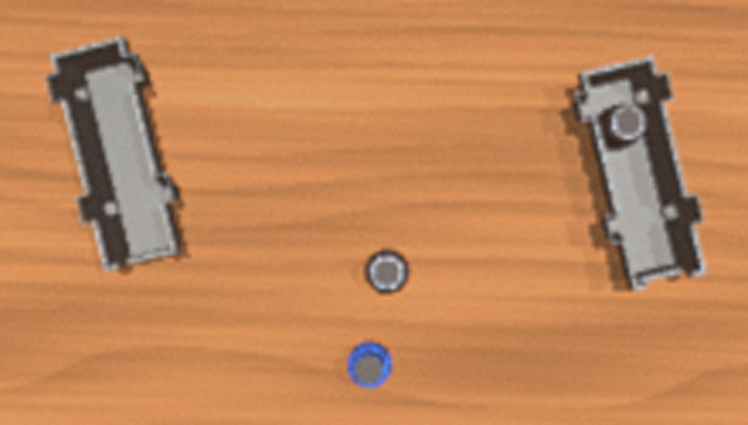

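View pics/scz.png

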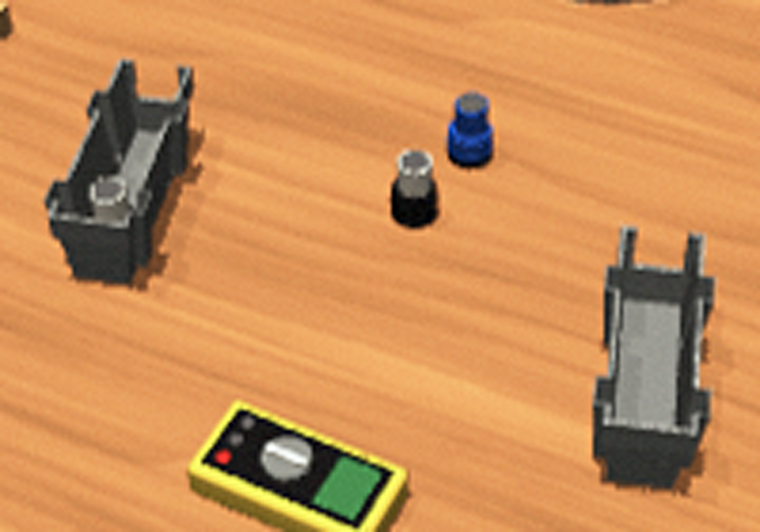

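Run:
```python
from h import *
for n in ("top","scene"):
    f=np.load(n+"0.npz"); W=wmap(f['d'],f); p=f['p'].astype(int)
    blue=p[...,2]-p[...,0]>40
    s=(W[...,0]>.36)&(W[...,0]<.48)&(W[...,1]>-.06)&(W[...,1]<.08)
    for lo,hi in ((.01,.03),(.03,.05),(.054,.07)):
        q=s&(W[...,2]>lo)&(W[...,2]<hi)
        nl,L,st,ce=cv2.connectedComponentsWithStats((s&(W[...,2]>.01)).astype(np.uint8))
        for i in range(1,nl):
            P=W[(L==i)&q]; 
            if len(P)<8: continue
            (c,r)=cv2.minEnclosingCircle((P[:,:2]*1000).astype(np.float32))
            print(n,lo,"n",len(P),"blue",blue[(L==i)&q].mean().round(2),"circ",np.round(c,1),round(r,1),"zmed",np.median(P[:,2]).round(4))
    # mate
    s=(W[...,0]>.57)&(W[...,0]<.64)&(W[...,1]>-.25)&(W[...,1]<-.17)&(W[...,2]>.055)&(W[...,2]<.072)
    P=W[s]; print(n,"mate?",np.round(np.median(P,0)*1000,1),len(P))
```

```text
top 0.01 n 16 blue 0.0 circ [456.8  -2. ] 20.3 zmed 0.0284
top 0.01 n 23 blue 0.87 circ [369.2  12.3] 20.0 zmed 0.0253
top 0.03 n 47 blue 0.0 circ [456.7  -1.5] 19.7 zmed 0.0328
top 0.03 n 30 blue 0.93 circ [368.2  12.1] 19.2 zmed 0.0341
top 0.054 n 68 blue 0.0 circ [456.2  -1.9] 13.7 zmed 0.0627
top 0.054 n 65 blue 0.31 circ [369.5  12.4] 14.3 zmed 0.0622
top mate? [ 599.6 -217.2   64.2] 131
scene 0.01 n 52 blue 0.85 circ [376.4  13.4] 19.8 zmed 0.0199
scene 0.01 n 61 blue 0.0 circ [461.9  -0.6] 20.5 zmed 0.0211
scene 0.03 n 60 blue 0.95 circ [376.   12.5] 19.9 zmed 0.0355
scene 0.03 n 61 blue 0.0 circ [460.8  -3.1] 18.9 zmed 0.0366
scene 0.054 n 53 blue 0.47 circ [374.1  12.4] 16.0 zmed 0.0623
scene 0.054 n 61 blue 0.0 circ [461.2  -2.8] 15.4 zmed 0.0615
scene mate? [ 607.  -212.3   64.4] 142
```

```bash
cat >> h.py <<'E'
from scipy.spatial.transform import Rotation as Ro
def goto(x,y,z,yaw):
    "tool-frame shift (cm) and rotvec from current pose to a pointing-down target"
    from station import telemetry
    s=telemetry.observe()
    R0=Ro.from_euler('xyz',s['orientation'])
    R1=Ro.from_euler('xyz',[np.pi,0,yaw])
    d=R0.inv().apply(np.array([x,y,z])-s['tcp_pos'])*100
    r=(R0.inv()*R1).as_rotvec()
    print("t",s['clock'],"pos",np.round(s['tcp_pos'],4),"rpy",np.round(s['orientation'],4),"w",round(s['grip_width'],3),"F",np.round(s['force'],2))
    print("SHIFT",np.round(d,2),"ROT",np.round(r,4))
def snap(n,tag):
    from station import capture,camera_model
    m=camera_model(n); p,d=capture(n)
    cv2.imwrite(f"pics/{tag}.png",p[:,:,::-1]); np.savez(tag+".npz",p=p,d=d,**m)
    return p,d,m
E
python3 -c "
from h import *
goto(.458,-.002,.20,.255)"
```

```text
t 0.1 pos [0.168  0.5234 0.2182] rpy [-3.1415e+00  1.0000e-03  1.2601e+00] w 1.002 F [ 0.67 -0.38  0.44]
SHIFT [-41.16  43.67   1.86] ROT [5.0000e-04 1.0000e-03 1.0051e+00]
```

Call:
servo_tool(
  series=[
    [[-2.5,2.7,0.1,0,0,0.06,0.3],[-5,5.4,0.2,0,0,0.13,0.3],[-7.5,8.1,0.3,0,0,0.19,0.3],[-10,10.7,0.5,0,0,0.25,0.3],[-12.5,13.3,0.6,0,0,0.31,0.3],[-15.2,16.1,0.7,0,0,0.37,0.3],[-17.8,18.9,0.8,0,0,0.44,0.3],[-20.5,21.8,0.9,0,0,0.5,0.3]],
  ],
)

```text
clock: 0.77
tcp_pos: [0.3133, 0.2602, 0.2095]
orientation: [-3.142, 0.0, 0.757]
force: [0.4, -0.1, 0.4]
grip_width: 0.65
```

```bash
python3 -c "
from h import *
goto(.458,-.002,.20,.255)"
```

```text
t 0.7667 pos [0.3133 0.2602 0.2095] rpy [-3.1416  0.      0.757 ] w 0.65 F [ 0.43 -0.13  0.37]
SHIFT [-7.48 28.99  0.95] ROT [0.00e+00 1.00e-04 5.02e-01]
```

Call:
servo_tool(
  series=[
    [[-0.9,3.6,0.1,0,0,0.07,0.3],[-1.9,7.2,0.2,0,0,0.14,0.3],[-2.8,10.8,0.4,0,0,0.21,0.3],[-3.7,14.5,0.5,0,0,0.28,0.3],[-4.7,18.2,0.6,0,0,0.35,0.3],[-5.6,21.8,0.7,0,0,0.42,0.3],[-6.6,25.6,0.8,0,0,0.47,0.3],[-7.5,29,1,0,0,0.5,0.3]],
  ],
)

```text
clock: 1.43
tcp_pos: [0.4591, -0.0023, 0.1996]
orientation: [3.141, -0.0, 0.257]
force: [0.5, 1.6, -0.5]
grip_width: 0.655
```

```bash
python3 -c "
from h import *
p,d,m=snap('wrist','w1'); W=wmap(d,m); print(m)
goto(.458,-.002,.20,.255)
hh=W[...,2]
for lo,hi in((.01,.05),(.056,.07)):
  n,L,st,ce=cv2.connectedComponentsWithStats(((hh>lo)&(hh<hi)).astype(np.uint8))
  for i in range(1,n):
    if st[i,4]>200:
      P=W[L==i]; c,r=cv2.minEnclosingCircle((P[:,:2]*1000).astype(np.float32)); print(lo,st[i],np.round(c,1),round(r,1),np.median(P[:,2]))
"
```

```text
{'fx': 292.9712730872373, 'fy': 292.9712730872373, 'cx': 258.95399387176764, 'cy': 190.7521264314164, 'R': array([[ 9.67299746e-01,  2.53634541e-01,  8.49290071e-04],
       [ 2.46148040e-01, -9.39545162e-01,  2.38046278e-01],
       [ 6.11747050e-02, -2.30053053e-01, -9.71253442e-01]]), 't': array([-0.4428241 , -0.13845103,  0.34259471])}
t 1.4833 pos [ 0.4615 -0.006   0.1993] rpy [ 3.1398e+00 -1.0000e-03  2.5380e-01] w 0.651 F [-2.08 -1.21  0.27]
SHIFT [-0.24 -0.47 -0.07] ROT [ 0.0018 -0.001  -0.0012]
0.01 [320   0  72  15 471] [505.6 197.5] 31.8 0.023794143819426006
0.01 [450   0  57  12 350] [625.8 230.1] 18.6 0.027644230715514355
0.01 [171 127  36  36 495] [369.8  12.7] 20.6 0.03320709091316187
0.01 [ 456  135   56  115 3553] [751.9  53.9] 67.9 0.03351002070470085
0.01 [241 157  34  31 399] [456.   -1.2] 20.3 0.033227901651016786
0.056 [164 134  30  29 673] [368.6  11.6] 14.9 0.06268096680840984
0.056 [244 168  27  28 607] [456.2  -2.3] 14.9 0.06273892309146195
```

View pics/w1.png

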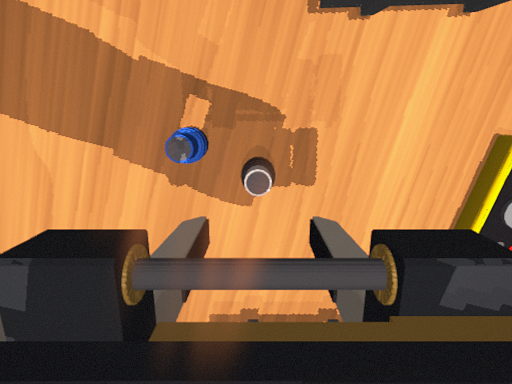

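```bash
python3 -c "
from h import *
goto(.4562,-.002,.038,.255)"
```

```text
t 1.4833 pos [ 0.4615 -0.006   0.1993] rpy [ 3.1398e+00 -1.0000e-03  2.5380e-01] w 0.651 F [-2.08 -1.21  0.27]
SHIFT [-0.43 -0.55 16.13] ROT [ 0.0018 -0.001  -0.0012]
```

Call:
servo_tool(
  series=[
    [[-0.1,0,2.5,0,0,0,0.3],[-0.2,0,5,0,0,0,0.3],[-0.2,0,8,0,0,0,0.3],[-0.2,0,10,0,0,0,0.3],[-0.2,0,11,0,0,0,0.3],[-0.2,0,11,0,0,0,0.3],[-0.2,0,11,0,0,0,0.3]],
  ],
)

```text
clock: 2.07
tcp_pos: [0.4567, -0.0005, 0.09]
orientation: [-3.142, 0.0, 0.26]
force: [-0.5, 0.2, 0.8]
grip_width: 0.65
```

```bash
python3 -c "
from h import *
goto(.4562,-.002,.038,.255)"
```

```text
t 2.0667 pos [ 0.4567 -0.0005  0.09  ] rpy [-3.1415e+00  2.0000e-04  2.6010e-01] w 0.65 F [-0.47  0.2   0.78]
SHIFT [-0.08  0.13  5.2 ] ROT [-0.0001  0.0002  0.0051]
```

Call:
servo_tool(
  series=[
    [[-0.1,0.13,1.5,0,0,0,0.3],[-0.1,0.13,3,0,0,0,0.3],[-0.1,0.13,4.5,0,0,0,0.3],[-0.1,0.13,5.2,0,0,0,0.3],[-0.1,0.13,5.2,0,0,0,-0.2],[-0.1,0.13,5.2,0,0,0,-0.6],[-0.1,0.13,5.2,0,0,0,-1],[-0.1,0.13,5.2,0,0,0,-1]],
  ],
)

```text
clock: 2.73
tcp_pos: [0.4565, -0.0021, 0.0386]
orientation: [3.141, -0.002, 0.26]
force: [0.2, 0.0, 0.5]
grip_width: 0.411
```

```bash
python3 -c "
from h import *
goto(.4562,-.002,.19,.255)
p,d,m=snap('wrist','w2')"
```

```text
t 2.7333 pos [ 0.4565 -0.0021  0.0386] rpy [ 3.141e+00 -1.500e-03  2.600e-01] w 0.411 F [0.23 0.01 0.49]
SHIFT [-0.000e+00 -1.000e-02 -1.514e+01] ROT [ 0.0006 -0.0015  0.005 ]
```

View pics/w2.png

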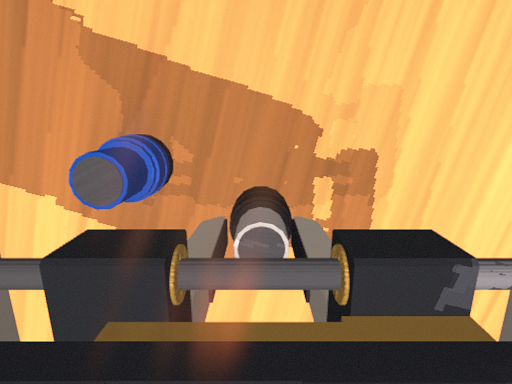

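Call:
servo_tool(
  series=[
    [[0,0,0,0,0,0,-1],[0,0,0,0,0,0,-1],[0,0,0,0,0,0,-1],[0,0,-0.5,0,0,0,-1],[0,0,-2,0,0,0,-1],[0,0,-4,0,0,0,-1],[0,0,-7,0,0,0,-1],[0,0,-10,0,0,0,-1]],
  ],
)

```text
clock: 3.45
tcp_pos: [0.455, -0.002, 0.1386]
orientation: [-3.141, 0.002, 0.26]
force: [0.8, -0.3, -0.1]
grip_width: 0.316
```

```bash
python3 -c "
from h import *
k=np.array([.5525,-.229]);a=.255
t=k-.038*np.array([np.cos(a),np.sin(a)]);print(t)
goto(t[0]-.05,t[1],.24,.255)"
```

```text
[ 0.51572879 -0.23858533]
t 3.45 pos [ 0.455  -0.002   0.1386] rpy [-3.1409e+00  1.9000e-03  2.6000e-01] w 0.316 F [ 0.75 -0.3  -0.08]
SHIFT [ -5.07  23.13 -10.15] ROT [-0.0007  0.0019  0.005 ]
```

```bash
python3 -c "
from h import *
goto(.545,-.27,.26,.255)"
```

```text
t 3.45 pos [ 0.455  -0.002   0.1386] rpy [-3.1409e+00  1.9000e-03  2.6000e-01] w 0.316 F [ 0.75 -0.3  -0.08]
SHIFT [  1.78  28.2  -12.17] ROT [-0.0007  0.0019  0.005 ]
```

Call:
servo_tool(
  series=[
    [[0.1,1.5,-2,0,0,0,-1],[0.3,4.5,-4,0,0,0,-1],[0.5,8,-6,0,0,0,-1],[0.7,11.5,-8,0,0,0,-1],[0.9,15,-10,0,0,0,-1],[1.2,18.5,-11.5,0,0,0,-1],[1.4,22,-12,0,0,0,-1],[1.6,25,-12.2,0,0,0,-1]],
  ],
)

```text
clock: 4.12
tcp_pos: [0.536, -0.2418, 0.2611]
orientation: [3.14, -0.001, 0.259]
force: [1.1, 0.3, -1.6]
grip_width: 0.315
```

Call:
servo_tool(
  series=[
    [[0.1,1.8,0,0,0,0,-1],[0.2,2.8,0,0,0,0,-1],[0.2,3.2,0,0,0,0,-1],[0.2,3.2,0,0,0,0,-1],[0.2,3.2,0,0,0,0,-1],[0.2,3.2,0,0,0,0,-1]],
  ],
)

```text
clock: 4.62
tcp_pos: [0.5456, -0.2689, 0.2598]
orientation: [-3.141, 0.0, 0.261]
force: [-0.1, 0.6, -1.2]
grip_width: 0.316
```

```bash
cat > rim.py <<'E'
from h import *
import sys
from station import camera_model
def tote(W,cx,cy,yaw,tag):
    """rim-level points (upper surface) -> fit in tote frame: skirts' outer edges, ends"""
    hh=W[...,2]
    s=(hh>.073)&(hh<.088)&(np.hypot(W[...,0]-cx,W[...,1]-cy)<.125)
    P=W[s]; r,b=rect(P); 
    print(tag,"n",len(P),"rect cen",np.round(r[0],1),"size",np.round(r[1],1),"ang",round(r[2],2),"zmed",np.round(np.median(P[:,2]),4))
    print(" box",np.round(b,1).tolist())
    return P
E
python3 -c "
from rim import *
p,d,m=snap('wrist','w3'); goto(.545,-.27,.26,.255)
W=wmap(d,m); P=tote(W,.5525,-.229,.255,'kit')
p,d,m=snap('top','t3'); 
"
```

```text
t 4.6667 pos [ 0.5457 -0.2689  0.2598] rpy [-3.1415  0.      0.261 ] w 0.317 F [ 0.65  0.41 -1.22]
SHIFT [-0.09  0.08 -0.02] ROT [-0.0001  0.      0.006 ]
kit n 1665 rect cen [ 551.8 -229.3] size [200.6  84.2] ang 14.39 zmed 0.0801
 box [[444.1000061035156, -213.5], [465.1000061035156, -295.1000061035156], [659.4000244140625, -245.1999969482422], [638.4000244140625, -163.60000610351562]]
```

View pics/w3.png

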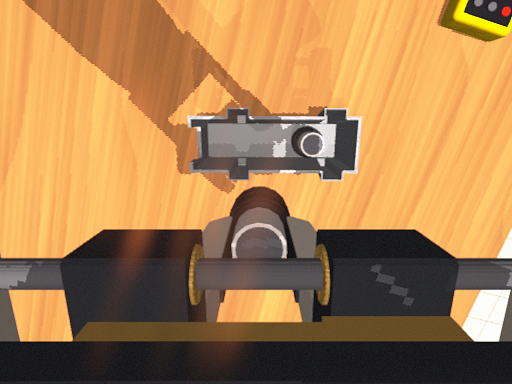

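```bash
python3 -c "
from h import *
f=np.load('w3.npz'); W=wmap(f['d'],f)
s=f['p'].astype(int)
R=Ro.from_euler('xyz',[np.pi,0,.261]); T=np.array([.5457,-.2689,.2598])
L=(W-T)@R.as_matrix()*1000
v,u=np.mgrid[:384,:512]
q=(u>225)&(u<295)&(v>185)&(v<265)
P=L[q&(L[...,2]<-20)&(L[...,2]>-27)]; print(len(P),cv2.minEnclosingCircle(P[:,:2].astype(np.float32)),np.median(P,0))
for a in range(-30,45,5):
  P=L[q&(L[...,2]>=a)&(L[...,2]<a+5)]
  if len(P)>5: print(a,len(P),P.min(0).round(1),P.max(0).round(1))
# mate in tote frame
K=np.array([.5518,-.2293]);a=.2512
M=W[(W[...,2]>.06)&(W[...,2]<.07)&(np.hypot(W[...,0]-.6,W[...,1]+.217)<.03)]
c,r=cv2.minEnclosingCircle((M[:,:2]*1000).astype(np.float32)); c=np.array(c)/1000-K
print('mate',c,r, [c@[np.cos(a),np.sin(a)],c@[-np.sin(a),np.cos(a)]])
t=K-.038*np.array([np.cos(a),np.sin(a)]);print('target',t)
"
```

```text
1905 ((-0.4010348320007324, -4.527451515197754), 18.73590850830078) [ -0.93597315  -4.2141687  -24.53718715]
-30 557 [-17.8 -13.7 -30. ] [ 16.9   4.7 -25. ]
-25 1395 [-18.3 -14.7 -25. ] [ 17.6   6.  -20. ]
-20 220 [-18.7 -14.8 -20. ] [ 18.2  -2.5 -15.1]
-15 211 [-19.5 -14.7 -15. ] [ 18.7  -2.8 -10. ]
-10 200 [-20.  -14.6 -10. ] [19.3 -2.6 -5. ]
-5 169 [-20.6 -14.7  -4.9] [19.8 -2.5 -0. ]
0 463 [-20.2 -18.    0. ] [18.8 -2.8  5. ]
5 306 [-19.  -19.6   5. ] [17.2 -4.5  9.9]
10 106 [-19.3 -19.7  10. ] [17.  -7.9 15. ]
15 162 [-20.9 -20.3  15. ] [19.1 -3.8 20. ]
20 99 [-21.  -20.5  20. ] [16.4 -3.4 24.5]
25 57 [-18.2 -20.   27. ] [ 15.8 -10.7  30. ]
30 68 [-17.8 -20.   30. ] [ 14.5 -11.1  35. ]
35 24 [-18.1 -19.9  35.1] [ 16.2 -10.4  36.4]
mate [0.04929741 0.00451962] 22.438974380493164 [np.float64(0.048873630867078174), np.float64(-0.007875913232353012)]
target [ 0.51499264 -0.23874553]
```

```bash
python3 -c "
from h import *
goto(.515,-.2387,.15,.2512)"
```

```text
t 4.7167 pos [ 0.5457 -0.2691  0.2599] rpy [-3.1416e+00 -1.0000e-04  2.6090e-01] w 0.316 F [ 0.02 -1.24 -0.9 ]
SHIFT [-2.19 -3.73 10.99] ROT [-0.     -0.0001  0.0097]
```

Call:
servo_tool(
  series=[
    [[-0.5,-0.9,2,0,0,0.01,-1],[-1.2,-2,5,0,0,0.01,-1],[-1.8,-3.2,8,0,0,0.01,-1],[-2.19,-3.73,10,0,0,0.0097,-1],[-2.19,-3.73,11,0,0,0.0097,-1],[-2.19,-3.73,11,0,0,0.0097,-1],[-2.19,-3.73,11,0,0,0.0097,-1],[-2.19,-3.73,11,0,0,0.0097,-1]],
  ],
)

```text
clock: 5.38
tcp_pos: [0.5161, -0.2402, 0.1512]
orientation: [3.14, -0.002, 0.25]
force: [0.4, 0.7, -1.2]
grip_width: 0.315
```

```bash
python3 -c "
from h import *
goto(.515,-.2387,.0425,.2512)"
```

```text
t 5.3833 pos [ 0.5161 -0.2402  0.1512] rpy [ 3.1398e+00 -1.9000e-03  2.5030e-01] w 0.315 F [ 0.4   0.68 -1.18]
SHIFT [-0.09 -0.2  10.87] ROT [ 0.0018 -0.0019 -0.0009]
```

Call:
servo_tool(
  series=[
    [[0,0,1,0,0,0,-1],[0,0,2,0,0,0,-1],[0,0,3,0,0,0,-1],[0,0,3,0,0,0,-1],[0,0,3,0,0,0,-1],[0,0,3,0,0,0,-1]],
  ],
)

```text
clock: 5.88
tcp_pos: [0.5151, -0.2396, 0.1196]
orientation: [-3.142, 0.0, 0.25]
force: [0.0, -0.9, -1.3]
grip_width: 0.316
```

```bash
python3 -c "
from h import *
goto(.515,-.2387,.0425,.2512)"
```

```text
t 5.8833 pos [ 0.5151 -0.2396  0.1196] rpy [-3.1415  0.      0.2502] w 0.316 F [ 0.04 -0.92 -1.35]
SHIFT [ 0.01 -0.09  7.71] ROT [-0.0001  0.     -0.001 ]
```

Call:
servo_tool(
  series=[
    [[0,-0.08,1.2,0,0,0,-1],[0,-0.08,2.6,0,0,0,-1],[0,-0.08,4,0,0,0,-1],[0,-0.08,5.4,0,0,0,-1],[0,-0.08,6.4,0,0,0,-1],[0,-0.08,7,0,0,0,-1],[0,-0.08,7.3,0,0,0,-1],[0,-0.08,7.5,0,0,0,-1]],
  ],
)

```text
clock: 6.55
tcp_pos: [0.5149, -0.2388, 0.0444]
orientation: [3.142, -0.0, 0.25]
force: [0.7, -0.6, -0.9]
grip_width: 0.32
```

```bash
python3 -c "
from h import *
goto(.515,-.2387,.0415,.2512)"
```

```text
t 6.55 pos [ 0.5149 -0.2388  0.0444] rpy [ 3.1416 -0.      0.2503] w 0.32 F [ 0.65 -0.57 -0.95]
SHIFT [ 0.01 -0.01  0.29] ROT [ 0.     -0.     -0.0009]
```

Call:
servo_tool(
  series=[
    [[0,0,0.1,0,0,0,-1],[0,0,0.2,0,0,0,-1],[0,0,0.25,0,0,0,-1],[0,0,0.3,0,0,0,-1],[0,0,0.3,0,0,0,-1]],
  ],
)

```text
clock: 6.97
tcp_pos: [0.5149, -0.2388, 0.0418]
orientation: [3.141, -0.0, 0.25]
force: [-0.2, 0.5, -2.7]
grip_width: 0.317
```

Call:
servo_tool(
  series=[
    [[0,0,0,0,0,0,-0.3],[0,0,0,0,0,0,-0.1],[0,0,0,0,0,0,0.05],[0,0,0,0,0,0,0.05],[0,0,0,0,0,0,0.05]],
  ],
)

```text
clock: 7.38
tcp_pos: [0.5149, -0.2389, 0.0417]
orientation: [3.141, -0.0, 0.25]
force: [0.4, 0.1, -0.2]
grip_width: 0.521
```

```bash
python3 -c "
from h import *
goto(.515,-.2387,.20,.2512)
snap('wrist','w4')"
```

```text
t 7.3833 pos [ 0.5149 -0.2389  0.0417] rpy [ 3.1414e+00 -2.0000e-04  2.5030e-01] w 0.521 F [ 0.39  0.12 -0.22]
SHIFT [ 2.000e-02 -1.000e-02 -1.583e+01] ROT [ 0.0002 -0.0002 -0.0009]
```

View pics/w4.png

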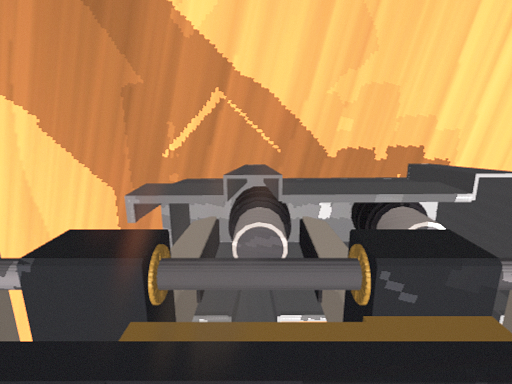

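The fingers are clear and the eyepiece is standing at (262,225). Now I'll lift straight up.

Call:
servo_tool(
  series=[
    [[0,0,-1,0,0,0,0.05],[0,0,-3,0,0,0,0.05],[0,0,-6,0,0,0,0.05],[0,0,-9.5,0,0,0,0.1],[0,0.3,-13,0,0,0,0.5],[0,1,-16.5,0,0,0,1],[0,2,-19,0,0,0,1],[0,3,-20,0,0,0,1]],
  ],
)

```text
clock: 8.1
tcp_pos: [0.5233, -0.2687, 0.247]
orientation: [3.137, -0.004, 0.251]
force: [0.1, -0.1, 0.6]
grip_width: 0.79
```

```bash
python3 -c "
from rim import *
p,d,m=snap('wrist','w5'); goto(.565,.20,.27,1.85)
W=wmap(d,m); tote(W,.5525,-.229,.255,'kit')
K=np.array([.5518,-.2293]);a=.2512
hh=W[...,2]; X=W[...,:2]-K; u=X@[np.cos(a),np.sin(a)]; v=X@[-np.sin(a),np.cos(a)]
q=(hh>.058)&(hh<.072)&(abs(v)<.024)&(abs(u)<.08)
for lo,hi in((-.08,0),(.01,.08)):
  s=q&(u>lo)&(u<hi); c,r=cv2.minEnclosingCircle(np.stack([u[s],v[s]],1).astype(np.float32)*1000); print(s.sum(),c,r,np.median(hh[s]),hh[s].std())
"
```

```text
t 8.15 pos [ 0.5237 -0.2702  0.247 ] rpy [ 3.136  -0.0048  0.25  ] w 0.829 F [-1.13 -1.31  1.63]
SHIFT [ 15.64 -44.53  -2.47] ROT [ 8.2e-03  7.0e-04 -1.6e+00]
kit n 1824 rect cen [ 551.8 -229.3] size [200.9  83.8] ang 14.88 zmed 0.0801
 box [[444.0, -214.60000610351562], [465.5, -295.6000061035156], [659.5999755859375, -244.0], [638.0999755859375, -163.0]]
490 (-39.099586486816406, -0.3315904140472412) 14.881155967712402 0.06574659108997852 0.0008843637877707307
508 (47.349788665771484, 0.04891059920191765) 14.857291221618652 0.06571790142894521 0.0013026799456114482
```

View pics/w5.png

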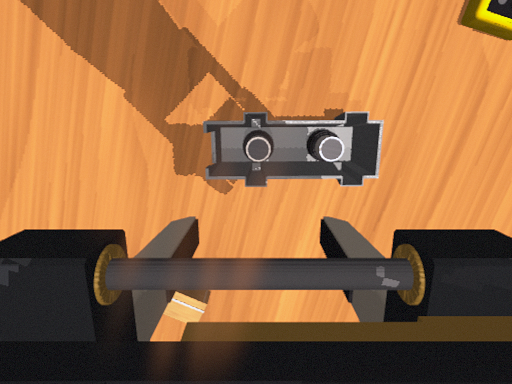

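```bash
python3 -c "
from h import *
goto(.57,.205,.25,.283)"
```

```text
t 8.15 pos [ 0.5237 -0.2702  0.247 ] rpy [ 3.136  -0.0048  0.25  ] w 0.829 F [-1.13 -1.31  1.63]
SHIFT [ 16.24 -44.9   -0.47] ROT [ 0.0057 -0.0047 -0.033 ]
```

Call:
servo_tool(
  series=[
    [[0.7,-2,0,0,0,0,1],[2,-5.5,-0.2,0,0,0,1],[3.3,-9.2,-0.5,0,0,0,1],[4.6,-13,-0.8,0,0,0,1],[6,-16.7,-0.8,0,0,0,1],[7.3,-20.4,-0.8,0,0,0,1],[8.7,-24.1,-0.8,0,0,-0.01,1],[10,-27.8,-0.8,0,0,-0.02,1]],
  ],
)

```text
clock: 8.82
tcp_pos: [0.5496, 0.0284, 0.2495]
orientation: [-3.141, 0.001, 0.271]
force: [1.1, 0.5, 0.1]
grip_width: 1.0
```

Call:
servo_tool(
  series=[
    [[1.3,-3.7,0,0,0,-0.01,1],[2.6,-7.4,0,0,0,-0.01,1],[3.9,-11,0,0,0,-0.01,1],[5.2,-14.5,0,0,0,-0.01,1],[6,-16.7,0,0,0,-0.01,1],[6.2,-17.1,0,0,0,-0.01,1],[6.2,-17.1,0,0,0,-0.01,1],[6.2,-17.1,0,0,0,-0.01,1]],
  ],
)

```text
clock: 9.48
tcp_pos: [0.564, 0.2069, 0.2493]
orientation: [3.141, 0.001, 0.28]
force: [-0.7, -0.2, 0.1]
grip_width: 1.003
```

```bash
python3 -c "
from rim import *
p,d,m=snap('wrist','w6'); goto(.57,.205,.25,.283)
W=wmap(d,m); tote(W,.5575,.2445,.283,'empty')
"
```

```text
t 9.5333 pos [0.5642 0.2064 0.2495] rpy [3.1413e+00 6.0000e-04 2.7950e-01] w 0.998 F [-0.29 -0.72  0.39]
SHIFT [ 0.52  0.3  -0.05] ROT [ 0.0003  0.0006 -0.0035]
empty n 1723 rect cen [557.1 244.4] size [200.3  83.5] ang 16.12 zmed 0.0801
 box [[449.29998779296875, 256.70001220703125], [472.3999938964844, 176.5], [664.9000244140625, 232.10000610351562], [641.7000122070312, 312.29998779296875]]
```

View pics/w6.png

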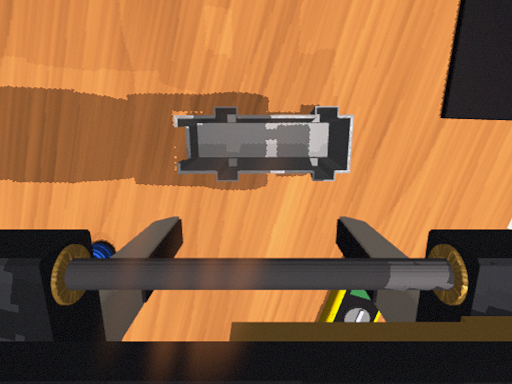

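```bash
python3 -c "
from h import *
goto(.5619,.2458,.16,1.8533)"
```

```text
t 9.5333 pos [0.5642 0.2064 0.2495] rpy [3.1413e+00 6.0000e-04 2.7950e-01] w 0.998 F [-0.29 -0.72  0.39]
SHIFT [ 0.87 -3.85  8.95] ROT [-2.0000e-04  7.0000e-04 -1.5738e+00]
```

Call:
servo_tool(
  series=[
    [[0.2,-0.6,0,0,0,-0.12,1],[0.3,-1.2,0,0,0,-0.24,1],[0.5,-1.8,0,0,0,-0.36,1],[0.6,-2.4,0,0,0,-0.48,1],[0.7,-3,0,0,0,-0.6,1],[0.8,-3.5,0,0,0,-0.72,1],[0.8,-3.7,0,0,0,-0.84,1],[0.9,-3.9,0,0,0,-0.96,1]],
  ],
)

```text
clock: 10.2
tcp_pos: [0.5623, 0.2461, 0.2497]
orientation: [-3.142, 0.0, 1.245]
force: [-0.1, -0.6, -1.3]
grip_width: 0.998
```

Call:
servo_tool(
  series=[
    [[0,0,1.5,0,0,-0.12,1],[0,0,3,0,0,-0.24,1],[0,0,4.5,0,0,-0.36,1],[0,0,6,0,0,-0.48,1],[0,0,7.5,0,0,-0.58,1],[0,0,8.5,0,0,-0.614,1],[0,0,9,0,0,-0.614,1],[0,0,9,0,0,-0.614,1]],
  ],
)

```text
clock: 10.87
tcp_pos: [0.562, 0.2462, 0.1588]
orientation: [-3.14, 0.0, 1.851]
force: [-0.7, 0.1, 0.4]
grip_width: 1.0
```

```bash
python3 -c "
from h import *
goto(.5619,.2458,.054,1.8533)"
```

```text
t 10.8667 pos [0.562  0.2462 0.1588] rpy [-3.1399e+00  2.0000e-04  1.8513e+00] w 1.0 F [-0.71  0.1   0.45]
SHIFT [-0.04 -0.   10.48] ROT [-0.0017  0.0002 -0.002 ]
```

Call:
servo_tool(
  series=[
    [[0,0,1.5,0,0,0,1],[0,0,4,0,0,0,1],[0,0,6.5,0,0,0,1],[0,0,8.5,0,0,0,1],[0,0,9.8,0,0,0,1],[0,0,10.4,0,0,0,1],[0,0,10.5,0,0,0,1],[0,0,10.5,0,0,0,0.7]],
  ],
)

```text
clock: 11.53
tcp_pos: [0.5628, 0.2476, 0.0555]
orientation: [3.141, -0.0, 1.854]
force: [-0.5, -0.1, 0.4]
grip_width: 0.969
```

Call:
servo_tool(
  series=[
    [[0,0,0,0,0,0,0.5],[0,0,0,0,0,0,0.4],[0,0,0,0,0,0,0.2],[0,0,0,0,0,0,-0.2],[0,0,0,0,0,0,-1],[0,0,0,0,0,0,-1],[0,0,0,0,0,0,-1]],
  ],
)

```text
clock: 12.12
tcp_pos: [0.5626, 0.2476, 0.0553]
orientation: [3.141, 0.0, 1.854]
force: [-0.2, -1.4, 6.0]
grip_width: 0.709
```

```bash
python3 -c "
from h import *
goto(.5619,.2458,.054,1.8533)
snap('wrist','w7')"
```

```text
t 12.1167 pos [0.5626 0.2476 0.0553] rpy [3.1407 0.     1.8543] w 0.709 F [-0.17 -1.44  5.99]
SHIFT [-0.16 -0.12  0.13] ROT [0.0009 0.     0.001 ]
```

View pics/w7.png

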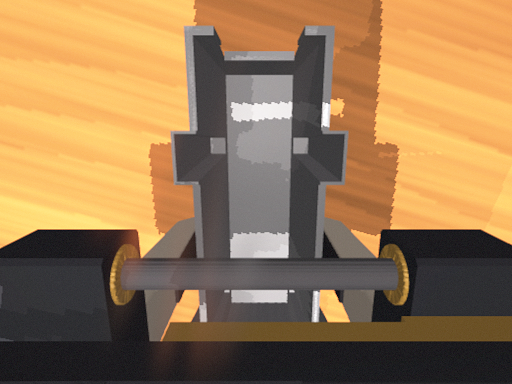

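The tote is pinched across its skirts (opening 66 mm), with the scoop end at the top of the picture. Next is the lift.

Call:
servo_tool(
  series=[
    [[0,0,0,0,0,0,-1],[0,0,-0.3,0,0,0,-1],[0,0,-1,0,0,0,-1],[0,0,-2.5,0,0,0,-1],[0,0,-4.5,0,0,0,-1],[0,0,-6.5,0,0,0,-1],[0,0,-8,0,0,0,-1],[0,0,-8,0,0,0,-1]],
  ],
)

```text
clock: 12.83
tcp_pos: [0.5636, 0.2481, 0.1381]
orientation: [3.137, -0.0, 1.854]
force: [1.3, -0.2, -0.3]
grip_width: 0.709
```

```bash
python3 -c "
from h import *
goto(.5619,.2458,.26,1.8533)
snap('wrist','w8')"
```

```text
t 12.8333 pos [0.5636 0.2481 0.1381] rpy [ 3.1367e+00 -3.0000e-04  1.8543e+00] w 0.709 F [ 1.29 -0.25 -0.26]
SHIFT [ -0.17  -0.17 -12.19] ROT [ 0.0049 -0.0003  0.001 ]
```

View pics/w8.png

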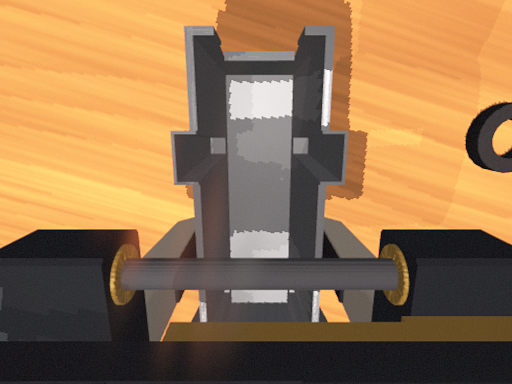

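```bash
cat > held.py <<'E'
from h import *
def held(tag,T,rpy):
    f=np.load(tag+'.npz'); W=wmap(f['d'],f)
    L=(W-np.array(T))@Ro.from_euler('xyz',rpy).as_matrix()*1000
    v,u=np.mgrid[:384,:512]
    q=(v<215)&(L[...,2]<-10)&(L[...,2]>-40)&(abs(L[...,0])<60)&(L[...,1]>-130)
    P=L[q]; print(len(P),P.min(0).round(1),P.max(0).round(1))
    top=P[P[:,2]<-20]
    for a in range(-110,-20,10):
        Q=P[(P[:,1]>=a)&(P[:,1]<a+10)]
        if len(Q)>5:
            z=np.percentile(Q[:,2],5); e=Q[Q[:,2]<z+4]
            print(a,"ztop",round(z,1),"x",e[:,0].min().round(1),e[:,0].max().round(1))
    s=P[np.abs(P[:,2]+25)<6]; print("front edge y 1%",np.percentile(s[:,1],[0.3,1,3]).round(1))
E
python3 -c "
from held import *
held('w7',[.5626,.2476,.0553],[3.1407,0,1.8543])
held('w8',[0.5636,0.2481,0.1381],[3.1367,0,1.8543])"
```

```text
6925 [ -42.4 -106.8  -27.5] [ 42.4 -14.8 -10. ]
-110 ztop -26.1 x -33.0 33.0
-100 ztop -25.9 x -33.0 33.2
-90 ztop -26.1 x -33.1 33.2
-80 ztop -26.1 x -33.0 33.4
-70 ztop -26.0 x -41.9 42.2
-60 ztop -25.8 x -42.3 42.3
-50 ztop -25.6 x -42.4 42.4
-40 ztop -25.8 x -42.2 42.2
-30 ztop -25.9 x -33.3 33.3
front edge y 1% [-106.4 -106.1 -105.5]
6855 [ -42.4 -106.2  -27.2] [ 42.4 -14.8 -10. ]
-110 ztop -26.0 x -32.9 33.2
-100 ztop -26.1 x -33.1 33.2
-90 ztop -26.1 x -32.9 33.1
-80 ztop -25.9 x -33.1 33.2
-70 ztop -26.0 x -41.9 42.0
-60 ztop -25.7 x -42.3 42.4
-50 ztop -25.5 x -42.4 42.3
-40 ztop -25.8 x -42.4 42.2
-30 ztop -25.9 x -33.1 33.1
front edge y 1% [-105.9 -105.7 -105.1]
```

Call:
servo_tool(
  series=[
    [[-0.5,-0.2,-2,0,0,0.05,-1],[-1.5,-0.5,-4,0,0,0.15,-1],[-3,-1,-6,0,0,0.26,-1],[-4.8,-1.6,-8,0,0,0.37,-1],[-6.7,-2.2,-10,0,0,0.48,-1],[-8.6,-2.8,-11.2,0,0,0.6,-1],[-10.5,-3.4,-12,0,0,0.72,-1],[-12.4,-4,-12.2,0,0,0.84,-1]],
  ],
)

```text
clock: 13.55
tcp_pos: [0.5585, 0.1164, 0.2569]
orientation: [3.141, -0.0, 1.008]
force: [-0.2, -0.5, -1.2]
grip_width: 0.71
```

```bash
python3 -c "
from h import *
goto(.5458,-.2306,.26,-1.315)"
```

```text
t 13.55 pos [0.5585 0.1164 0.2569] rpy [ 3.1413e+00 -3.0000e-04  1.0085e+00] w 0.71 F [-0.19 -0.52 -1.21]
SHIFT [-30.04  17.43  -0.31] ROT [-2.0000e-04 -5.0000e-04  2.3235e+00]
```

Call:
servo_tool(
  series=[
    [[-1.5,0.9,0,0,0,0.115,-1],[-3,1.7,0,0,0,0.23,-1],[-4.5,2.6,-0.1,0,0,0.345,-1],[-6,3.5,-0.1,0,0,0.46,-1],[-7.5,4.4,-0.2,0,0,0.575,-1],[-9,5.2,-0.2,0,0,0.69,-1],[-10.5,6.1,-0.3,0,0,0.805,-1],[-12,7,-0.3,0,0,0.92,-1]],
  ],
)

```text
clock: 14.22
tcp_pos: [0.5541, -0.0223, 0.2584]
orientation: [-3.141, 0.002, 0.089]
force: [0.7, -0.9, -0.6]
grip_width: 0.708
```

```bash
python3 -c "
from h import *
goto(.5458,-.2306,.26,-1.315)"
```

```text
t 14.2167 pos [ 0.5541 -0.0223  0.2584] rpy [-3.1411e+00  1.9000e-03  8.8700e-02] w 0.708 F [ 0.68 -0.95 -0.55]
SHIFT [-2.67 20.67 -0.17] ROT [9.0000e-04 1.9000e-03 1.4037e+00]
```

Call:
servo_tool(
  series=[
    [[-0.2,1.7,0,0,0,0.115,-1],[-0.4,3.4,0,0,0,0.23,-1],[-0.6,5.1,0,0,0,0.345,-1],[-0.9,6.8,0,0,0,0.46,-1],[-1.1,8.5,0,0,0,0.575,-1],[-1.3,10.2,0,0,0,0.69,-1],[-1.6,11.9,0,0,0,0.805,-1],[-1.8,13.6,0,0,0,0.92,-1]],
  ],
)

```text
clock: 14.88
tcp_pos: [0.5488, -0.1593, 0.2581]
orientation: [3.141, 0.002, -0.831]
force: [0.7, -0.2, -0.6]
grip_width: 0.709
```

```bash
python3 -c "
from h import *
goto(.5458,-.2306,.22,-1.315)"
```

```text
t 14.8833 pos [ 0.5488 -0.1593  0.2581] rpy [ 3.1406e+00  2.0000e-03 -8.3140e-01] w 0.709 F [ 0.68 -0.21 -0.61]
SHIFT [5.07 5.02 3.81] ROT [0.0015 0.0017 0.4836]
```

Call:
servo_tool(
  series=[
    [[1.2,1.2,0.5,0,0,0.11,-1],[2.4,2.4,1.2,0,0,0.22,-1],[3.5,3.5,2,0,0,0.33,-1],[4.5,4.5,3,0,0,0.42,-1],[5,5,3.6,0,0,0.475,-1],[5.1,5,3.8,0,0,0.484,-1],[5.1,5,3.8,0,0,0.484,-1],[5.1,5,3.8,0,0,0.484,-1]],
  ],
)

```text
clock: 15.55
tcp_pos: [0.5473, -0.2295, 0.2213]
orientation: [3.141, 0.001, -1.308]
force: [0.8, -0.2, -0.7]
grip_width: 0.706
```

```bash
python3 -c "
from held import *
from station import telemetry
goto(.5458,-.2306,.16,-1.315)
s=telemetry.observe()
snap('wrist','w9');
held('w9',s['tcp_pos'],s['orientation'])
snap('scene','s9')
a=cv2.imread('pics/s9.png'); cv2.imwrite('pics/s9z.png',cv2.resize(a[90:240,110:310],None,fx=3.8,fy=3.8))"
```

```text
t 15.55 pos [ 0.5473 -0.2295  0.2213] rpy [ 3.1411e+00  7.0000e-04 -1.3076e+00] w 0.706 F [ 0.82 -0.17 -0.7 ]
SHIFT [0.07 0.17 6.13] ROT [0.0005 0.0007 0.0074]
6840 [ -42.9 -104.6  -27.4] [ 41.9 -12.9 -10. ]
-110 ztop -26.0 x -33.5 32.6
-100 ztop -26.0 x -33.7 32.8
-90 ztop -26.0 x -33.7 32.8
-80 ztop -25.9 x -33.6 32.5
-70 ztop -26.1 x -33.6 32.6
-60 ztop -25.7 x -42.9 41.9
-50 ztop -25.5 x -42.8 41.9
-40 ztop -25.6 x -42.8 41.7
-30 ztop -25.9 x -33.8 32.7
front edge y 1% [-104.1 -103.9 -103.3]
```

View pics/w9.png

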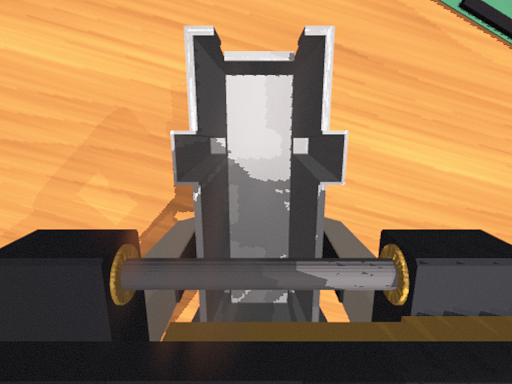

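View pics/s9z.png

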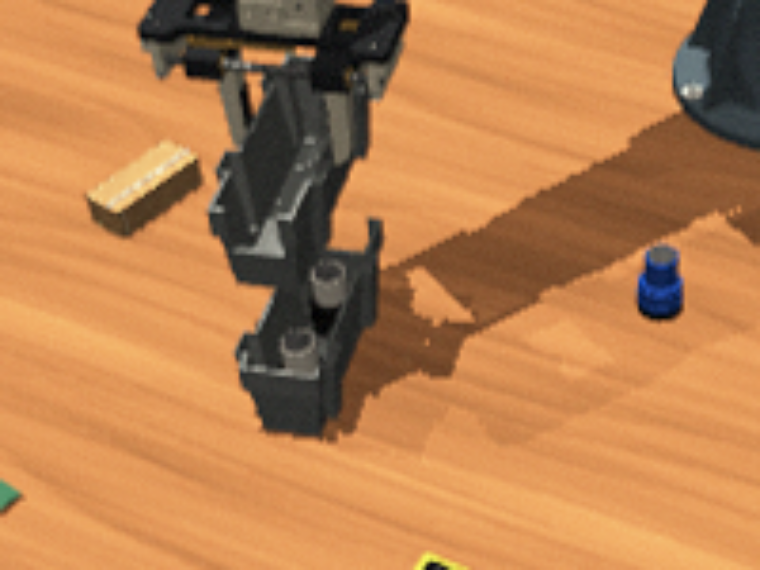

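Call:
servo_tool(
  series=[
    [[0.03,0.1,1,0,0,0.005,-1],[0.05,0.15,2,0,0,0.007,-1],[0.05,0.15,2.8,0,0,0.007,-1],[0.05,0.15,3,0,0,0.007,-1],[0.05,0.15,3,0,0,0.007,-1],[0.05,0.15,3,0,0,0.007,-1],[0.05,0.15,3,0,0,0.007,-1],[0.05,0.15,3,0,0,0.007,-1]],
  ],
)

```text
clock: 16.32
tcp_pos: [0.5462, -0.231, 0.192]
orientation: [-3.141, -0.0, -1.317]
force: [0.9, 0.2, -1.5]
grip_width: 0.709
```

```bash
python3 -c "
from held import *
from rim import tote
from station import telemetry
goto(.5458,-.2306,.15,-1.315)
s=telemetry.observe()
p,d,m=snap('wrist','w10');
held('w10',s['tcp_pos'],s['orientation'])
s=telemetry.observe(); print(s['tcp_pos'],s['orientation'])
snap('top','t10')
f=np.load('t10.npz'); W=wmap(f['d'],f)
h=W[...,2]; q=(np.hypot(W[...,0]-.55,W[...,1]+.23)<.15)
for lo,hi in((.20,.225),(.07,.09)):
  P=W[q&(h>lo)&(h<hi)]; r,b=rect(P); print(lo,len(P),r,np.round(b).tolist(), np.median(P[:,2]))
"
```

```text
t 16.3167 pos [ 0.5462 -0.231   0.192 ] rpy [-3.1411e+00 -5.0000e-04 -1.3167e+00] w 0.709 F [ 0.87  0.25 -1.47]
SHIFT [-0.05  0.03  4.2 ] ROT [-0.0005 -0.0005 -0.0017]
6833 [ -43.2 -104.5  -27.1] [ 41.9 -13.2 -10. ]
-110 ztop -26.0 x -33.7 32.5
-100 ztop -26.1 x -33.7 32.7
-90 ztop -26.0 x -33.6 32.5
-80 ztop -26.0 x -33.7 32.5
-70 ztop -26.0 x -33.5 32.7
-60 ztop -25.8 x -43.2 41.9
-50 ztop -25.7 x -43.1 41.8
-40 ztop -25.8 x -42.8 41.8
-30 ztop -25.9 x -33.8 32.6
front edge y 1% [-104.2 -103.9 -103.4]
[ 0.54614074 -0.23098616  0.19201198] [-3.14110728e+00 -4.73633121e-04 -1.31661701e+00]
0.2 135 ((559.5884399414062, -225.3067169189453), (181.21893310546875, 77.7926254272461), 17.90058708190918) [[461.0, -216.0], [485.0, -290.0], [658.0, -234.0], [634.0, -160.0]] 0.2134287428719699
0.07 45 ((612.1165161132812, -179.3990478515625), (23.644302368164062, 64.31114959716797), 88.0777587890625) [[580.0, -190.0], [644.0, -192.0], [645.0, -169.0], [580.0, -167.0]] 0.07809787726139841
```

```bash
python3 -c "
from h import *
goto(.548,-.2307,.135,-1.315)"
```

```text
t 16.4167 pos [ 0.5461 -0.231   0.192 ] rpy [-3.1412e+00 -4.0000e-04 -1.3167e+00] w 0.711 F [-0.07  0.09 -1.91]
SHIFT [ 0.02 -0.19  5.7 ] ROT [-0.0004 -0.0004 -0.0017]
```

Call:
servo_tool(
  series=[
    [[0,-0.1,1,0,0,0,-1],[0,-0.19,2.2,0,0,0,-1],[0,-0.19,3.5,0,0,0,-1],[0,-0.19,4.6,0,0,0,-1],[0,-0.19,5.2,0,0,0,-1],[0,-0.19,5.4,0,0,0,-1],[0,-0.19,5.4,0,0,0,-1],[0,-0.19,5.4,0,0,0,-1]],
  ],
)

```text
clock: 17.08
tcp_pos: [0.548, -0.2306, 0.1379]
orientation: [-3.141, -0.0, -1.317]
force: [0.0, 1.0, -1.9]
grip_width: 0.708
```

```bash
python3 -c "
from h import *
goto(.548,-.2307,.127,-1.315)
snap('scene','s11')
a=cv2.imread('pics/s11.png'); cv2.imwrite('pics/s11z.png',cv2.resize(a[110:220,140:260],None,fx=5,fy=5,interpolation=2))"
```

```text
t 17.0833 pos [ 0.548  -0.2306  0.1379] rpy [-3.1412e+00 -4.0000e-04 -1.3167e+00] w 0.708 F [ 0.    0.98 -1.89]
SHIFT [0.01 0.01 1.09] ROT [-0.0004 -0.0004 -0.0017]
```

View pics/s11z.png

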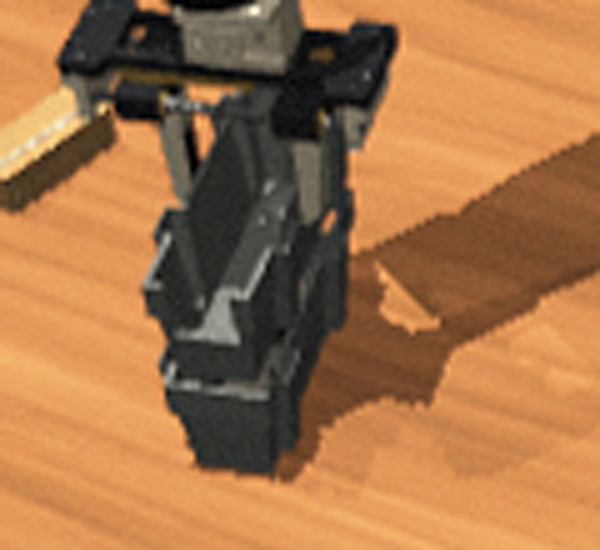

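The two totes are aligned, with the scoop over the far high end and a small gap between them. I'll lower in small steps and watch the force.

Call:
servo_tool(
  series=[
    [[0,0,0.1,0,0,0,-1],[0,0,0.25,0,0,0,-1],[0,0,0.4,0,0,0,-1],[0,0,0.55,0,0,0,-1],[0,0,0.7,0,0,0,-1],[0,0,0.8,0,0,0,-1],[0,0,0.8,0,0,0,-1]],
  ],
)

```text
clock: 17.72
tcp_pos: [0.5477, -0.2304, 0.1293]
orientation: [3.141, 0.0, -1.317]
force: [0.7, 0.2, -2.1]
grip_width: 0.709
```

Call:
servo_tool(
  series=[
    [[0,0,0.05,0,0,0,-1],[0,0,0.1,0,0,0,-1],[0,0,0.15,0,0,0,-1],[0,0,0.15,0,0,0,-1]],
  ],
)

```text
clock: 18.05
tcp_pos: [0.5478, -0.2304, 0.1281]
orientation: [3.142, 0.0, -1.317]
force: [0.5, 0.2, -1.4]
grip_width: 0.709
```

Call:
servo_tool(
  series=[
    [[0,0,0.05,0,0,0,-1],[0,0,0.1,0,0,0,-1],[0,0,0.1,0,0,0,-1]],
  ],
)

```text
clock: 18.3
tcp_pos: [0.5479, -0.2304, 0.1273]
orientation: [-3.141, -0.0, -1.317]
force: [-0.6, 0.3, 0.8]
grip_width: 0.708
```

Call:
servo_tool(
  series=[
    [[0,0,0.03,0,0,0,-1],[0,0,0.05,0,0,0,-1],[0,0,0.05,0,0,0,-1]],
  ],
)

```text
clock: 18.55
tcp_pos: [0.5479, -0.2304, 0.1273]
orientation: [-3.141, -0.0, -1.317]
force: [-2.0, 1.7, 5.7]
grip_width: 0.71
```

```bash
python3 -c "
from h import *
goto(.548,-.2307,.127,-1.315)
snap('scene','s12')
a=cv2.imread('pics/s12.png'); cv2.imwrite('pics/s12z.png',cv2.resize(a[110:220,140:260],None,fx=5,fy=5,interpolation=2))"
```

```text
t 18.55 pos [ 0.5479 -0.2304  0.1273] rpy [-3.1413e+00 -2.0000e-04 -1.3167e+00] w 0.71 F [-1.96  1.72  5.74]
SHIFT [ 0.03 -0.    0.03] ROT [-0.0003 -0.0002 -0.0017]
```

View pics/s12z.png

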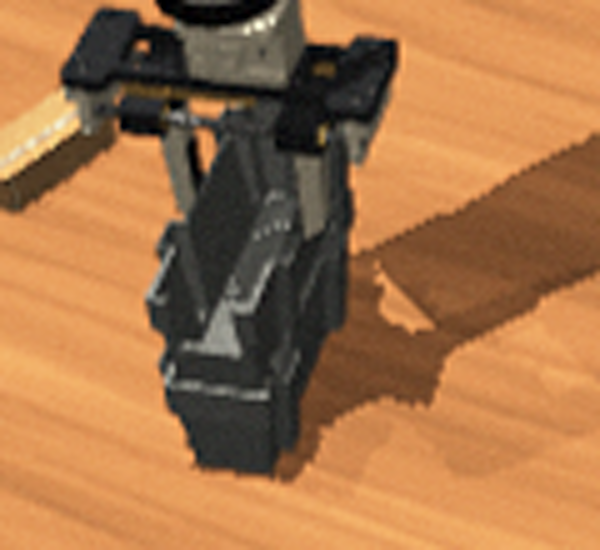

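It's seated: contact at TCP z 0.1273, which puts the underside at about 72 mm. Next I'll release gently and retreat upward.

Call:
servo_tool(
  series=[
    [[0,0,0,0,0,0,0.5],[0,0,0,0,0,0,0.7],[0,0,0,0,0,0,0.85],[0,0,0,0,0,0,0.85],[0,0,0,0,0,0,0.85]],
  ],
)

```text
clock: 19.02
tcp_pos: [0.5478, -0.2304, 0.1266]
orientation: [3.142, 0.0, -1.317]
force: [0.1, -0.4, -0.5]
grip_width: 0.92
```

Call:
servo_tool(
  series=[
    [[0,0,-0.5,0,0,0,0.85],[0,0,-2,0,0,0,0.85],[0,0,-4,0,0,0,0.85],[0,0,-7,0,0,0,0.85],[0,0,-10,0,0,0,0.85],[0,0,-13,0,0,0,0.85],[0,4,-14,0,0,0,0.85],[0,7,-14,0,0,0,0.85]],
  ],
)

```text
clock: 19.68
tcp_pos: [0.48, -0.2485, 0.2697]
orientation: [-3.138, -0.004, -1.315]
force: [-0.7, 0.3, 0.3]
grip_width: 0.922
```

Call:
servo_tool(
  series=[
    [[0,3,0,0,0,0,0.85],[0,5,0,0,0,0,0.85],[0,5,0,0,0,0,0.85],[0,5,0,0,0,0,0.85],[0,5,0,0,0,0,0.85]],
  ],
)

```text
clock: 20.1
tcp_pos: [0.4322, -0.2606, 0.267]
orientation: [-3.141, -0.0, -1.317]
force: [-0.5, 0.3, 0.6]
grip_width: 0.926
```

```bash
python3 -c "
from rim import *
goto(.548,-.2307,.127,-1.315)
p,d,m=snap('wrist','w13'); W=wmap(d,m)
snap('scene','s13'); snap('top','t13')
for n in('w13','t13','s13'):
  f=np.load(n+'.npz'); W=wmap(f['d'],f); h=W[...,2]
  q=(h>.144)&(h<.165)&(np.hypot(W[...,0]-.5518,W[...,1]+.229)<.13)
  P=W[q]
  if len(P)<30: print(n,len(P)); continue
  r,b=rect(P); A=np.c_[P[:,:2]-[.5518,-.229],np.ones(len(P))]
  P2=P[abs(P[:,2]-np.median(P[:,2]))<.005]; A=np.c_[P2[:,:2]-[.5518,-.229],np.ones(len(P2))]
  k=np.linalg.lstsq(A,P2[:,2],rcond=None)[0]
  print(n,len(P),r,'z',np.median(P[:,2]),'plane',k.round(4))
a=cv2.imread('pics/s13.png'); cv2.imwrite('pics/s13z.png',cv2.resize(a[110:220,140:260],None,fx=5,fy=5,interpolation=2))"
```

```text
t 20.1 pos [ 0.4322 -0.2606  0.267 ] rpy [-3.1410e+00 -5.0000e-04 -1.3168e+00] w 0.926 F [-0.52  0.28  0.58]
SHIFT [ 1.000e-02 -1.195e+01  1.401e+01] ROT [-0.0006 -0.0005 -0.0018]
w13 2008 ((523.7819213867188, -235.8692169189453), (141.4196014404297, 84.65519714355469), 14.696124076843262) z 0.15212259108536894 plane [ 0.0007 -0.0008  0.152 ]
t13 298 ((551.332763671875, -228.79360961914062), (199.76388549804688, 84.82099914550781), 14.476984024047852) z 0.15055665746055422 plane [-0.0008  0.0064  0.1507]
s13 300 ((554.1964721679688, -228.88766479492188), (208.15383911132812, 85.77408599853516), 14.488229751586914) z 0.14999628428549583 plane [0.0022 0.0033 0.15  ]
```

View pics/w13.png

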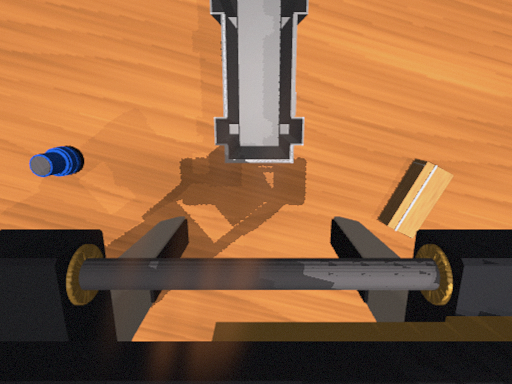

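View pics/s13z.png

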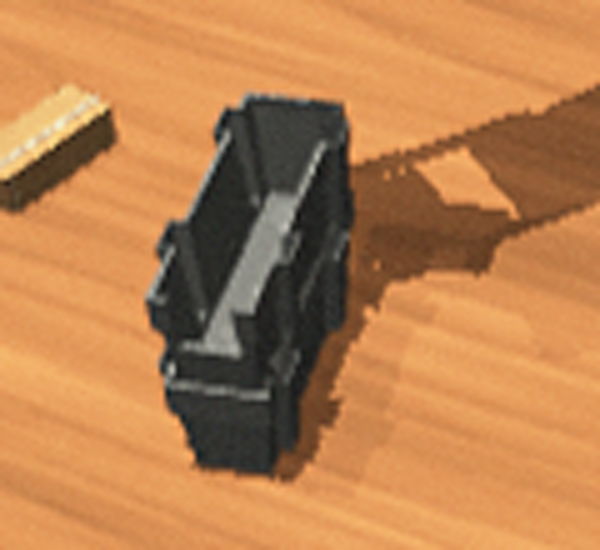

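The rim is at 152 mm (72 + 80), level to about 0.001 rad in the wrist view, and centred on kit's earlier position to within 1 mm. The low end lies over kit's high end and the gripper is clear, so I'm handing the job in.

```bash
python3 -c "
from station import finish_job
print(finish_job())"
```

```text
the job is handed in; nothing more can be done
None
```

The eyepiece now stands in tote_kit next to the other one. The empty tote is stacked on top, turned end for end, and I handed the job in at about 20 s of the 58 s allowed.

**Eyepieces:** With the tote still open, both measured about 65.7 mm to the top, so they stand on the floor. In tote_kit's frame they were at x = -39 mm and x = +47 mm, with y ≈ 0. I could not see them again once the tote was stacked. The tote touched down at the expected height of about 72 mm, which leaves them clear.

**Stack:** The upper rim is at 152 mm, which puts the underside 72 mm above tote_kit's.
- **Position:** it is centred within about 1 mm of where tote_kit measured before stacking, and the low end lies over tote_kit's high end.
- **Level:** slope is about 0.001 rad by the wrist camera. The top and scene cameras, which are coarser, gave up to 0.006 rad, still under the 0.03 limit.

**Disagreements between cameras:** The scene camera read positions 3–5 mm further out in x than the top and wrist cameras, so I left it out of the position measurements. The wrist camera had a bias of about 1 mm, which I corrected before lowering the tote.

**Bystanders:** I did not measure the multimeter, tape roll or carton again at the end. Neither the arm's path nor the pictures showed any contact with them.

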